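# Line up the clipper guards by length

## Robot

A 7-joint arm with a two-finger parallel gripper is mounted at the origin on the work surface. World frame = base frame: x ahead of the robot, y to its left, z up, the work surface at z = 0. Lengths are in m, angles in rad, forces in N, time in s.
With the tool pointing down it reaches from about 0.4 to 0.85 m from the base axis. Payload 4.5 kg.
Tool frame: the origin (TCP) lies midway between the tips of the shut fingers; the grasp point (between the pads) lies 19 mm behind it; y points along the fingers, z is the direction in which the jaws open and shut, and the axes are right-handed (so a half turn about y gives the same grasp; the last joint's range is limited). The gripper opens to 88 mm and grips with 3 to 60 N. Pads are 18 mm wide; open, the fingers measure 123 mm over their backs; the gripper's body (75 mm by 187 mm) begins 45 mm behind the grasp point.
Start: joints at [-1.201, 0.689, -0.195, 1.565, 0.157, 0.902, -0.215], TCP at [0.206, 0.59, 0.239] pointing down, gripper open.
Joint ranges: [-3.01, 3.01], [-0.46, 2.08], [-1.47, 1.51], [0.13, 2.56], [-1, 4.14], [0.04, 2.09], [-2.66, 2.66]. Speed limits (rad/s): [2.57, 2.57, 3.14, 3.14, 3.14, 3.14, 3.14].

## Interface

Orientations are given as a unit quaternion [x, y, z, w].
In Python, from plant import r, snapshot, get_calibration, job, boxes_of gives the robot as it stands. The module is installed in compiled form; this text tells all that it offers.
- The arm moves only by the shell command python3 -m handwheel 'ROWS' [OPENING] [FORCE]. ROWS is JSON, a list that holds one entry, the list of rows, each a list of 6 numbers: the shift along the tool's x, y, z as a fraction of full scale, then the turn, a rotation vector about the tool's x, y, z as a fraction of full scale. In form: [[[x, y, z, wx, wy, wz], ...]]. A call has 1 to 12 rows; each row is the pose to reach, as a shift and turn from the pose commanded when the call began, along the tool's axes at that moment, turning the shorter way round; what a row does not reach only later rows make up. Full scale, the value 1, is 100 cm for a shift and 180 degrees for a turn. A row lasts 1/12 s, in which the tool goes at most 41.7 mm and 7.16 degrees, less where a joint would pass 70% of its speed; a pose out of reach is approached as far as the arm can. A call with a number of a shift or a turn outside -1 to 1 is refused whole. A call with a gripper value outside its range is refused whole. OPENING is the opening, from -1 (shut) to 1 (fully open), set as the call begins (- or left out, the last holds). The fingers move at their own pace and stop on an object; FORCE is the grip in N (left out, the last holds). Time passes only in rows, so rows that repeat a pose let the fingers close. It gives the time, the measured TCP pose, the force and the opening at its end, in the units of the state.
- r.get_state(): the state, without advancing time (a new reading comes with each control period).
- snapshot(name): name is "scene" or "top" or "wrist"; returns the picture (480x640x3 uint8, red, green, blue); there is no depth.
- get_calibration(name): a dict with "fx", "fy", "cx", "cy" (pixels), "T" (4x4, takes a point from camera to world coordinates). Camera axes: x right, y down, z forward; pixel columns grow to the right and rows downward; lengths in m; the calibration is good to about 2 mm. The wrist camera is an equidistant fisheye: a pixel r from the principal point sees the ray r / f radians off the axis. A picture is of the moment at which its call begins: read the wrist's pose just before it. get_calibration takes no time and is no camera call; for the wrist camera it gives the pose at the moment of the call.
- job.finish_job(): hands the job in, once; it reports no verdict.
Trained networks look in the newest picture that a camera, given by its name, has taken for a name from the list of things; names that differ only in an ending like _2 or _b are one class to them, and where a whole thing is asked for, a point or a joint stands for the part that bears it (a point fixed in the world has none). Each returns a list of dicts, best first, with "confidence" (0 to 1); they miss things now and then, are a little off and sometimes report something else, mostly with a low value. They report only what shows in the picture. A call takes as long as a camera call. They do not tell look-alikes from the thing itself.
- boxes_of(thing, camera): "bbox" ([left, top, right, bottom] in pixels, round what is visible of it).
The state is a dict: "clock": time; "q": joint angles; "qd": joint speeds; "joint_torque": joint torques, N m; "tool_pos": TCP position; "eef_rot": TCP orientation; "contact_force": force on the tool from outside, world axes, zero at the start; "moment": the same for the moment, N m; "opening": opening from 0.0 (shut) to 1.0 (fully open).
Only numpy, scipy, OpenCV 4.12 (cv2) and the standard library are available. Lean on these libraries where they do the work, as an engineer would, in place of code of your own. Each camera call takes 0.05 s, during which the arm holds its last target. There are 200 camera calls.

## Task

Lay out the four metal clipper guards for a haircut: one lying flat on each cork pad of the white strip, centred on the pad with its length along the pad's length (tines may point either way), in order of length from the shortest on the pad next to the toothpick dispenser to the longest at the far end by the red cup. Do not shift or tip the toothpick dispenser or the amber jar.

Things in the scene. Friction and masses are not known exactly. Their poses are not given: they have to be found in the camera images.
- guard_1: the shortest of four bare-metal hair clipper guards (short combs with a solid back bar and seven tines), lying flat, tines level: 26 mm long, 44 mm wide, 20 mm high, about 35 g (varies). Flat parallel sides to grip across the width. Origin: centre of its underside. x along its length from back bar to tine tips, y across its width, z up. Starts right way up on the bare chest top between robot and strip, at any turn.
- guard_2: the second shortest of four bare-metal hair clipper guards (short combs with a solid back bar and seven tines), lying flat, tines level: 40 mm long, 44 mm wide, 22 mm high, about 45 g (varies). Flat parallel sides to grip across the width. Origin: centre of its underside. x along its length from back bar to tine tips, y across its width, z up. Starts right way up on the bare chest top between robot and strip, at any turn.
- guard_3: the second longest of four bare-metal hair clipper guards (short combs with a solid back bar and seven tines), lying flat, tines level: 54 mm long, 44 mm wide, 24 mm high, about 55 g (varies). Flat parallel sides to grip across the width. Origin: centre of its underside. x along its length from back bar to tine tips, y across its width, z up. Starts right way up on the bare chest top between robot and strip, at any turn.
- guard_4: the longest of four bare-metal hair clipper guards (short combs with a solid back bar and seven tines), lying flat, tines level: 68 mm long, 44 mm wide, 26 mm high, about 65 g (varies). Flat parallel sides to grip across the width. Origin: centre of its underside. x along its length from back bar to tine tips, y across its width, z up. Starts right way up on the bare chest top between robot and strip, at any turn.
- pad_a: one of four identical fixed cork pads in one straight row on a fixed white-painted pine strip: 78 mm long, 56 mm wide, 3 mm thick; its top is 14 mm above the chest top. Origin: centre of its underside. x along its length (across the strip), y along the row, z up; the four pads lie parallel, centres 90 mm apart. Which letter lies where in the row changes from start to start. The strip is 350 mm long, 90 mm wide, 11 mm thick.
- pad_b: one of four identical fixed cork pads in one straight row on a fixed white-painted pine strip: 78 mm long, 56 mm wide, 3 mm thick; its top is 14 mm above the chest top. Origin: centre of its underside. x along its length (across the strip), y along the row, z up; the four pads lie parallel, centres 90 mm apart. Which letter lies where in the row changes from start to start. The strip is 350 mm long, 90 mm wide, 11 mm thick.
- pad_c: one of four identical fixed cork pads in one straight row on a fixed white-painted pine strip: 78 mm long, 56 mm wide, 3 mm thick; its top is 14 mm above the chest top. Origin: centre of its underside. x along its length (across the strip), y along the row, z up; the four pads lie parallel, centres 90 mm apart. Which letter lies where in the row changes from start to start. The strip is 350 mm long, 90 mm wide, 11 mm thick.
- pad_d: one of four identical fixed cork pads in one straight row on a fixed white-painted pine strip: 78 mm long, 56 mm wide, 3 mm thick; its top is 14 mm above the chest top. Origin: centre of its underside. x along its length (across the strip), y along the row, z up; the four pads lie parallel, centres 90 mm apart. Which letter lies where in the row changes from start to start. The strip is 350 mm long, 90 mm wide, 11 mm thick.
- dispenser: white push-down plastic toothpick dispenser with a see-through band, 50 mm across, 78 mm high, loose, upright. It stands beyond one end of the strip, in line with the row to within about 12 mm, its centre about 115 mm from the nearest pad's centre, and marks the end where the row starts; a red cup (72 mm across, 90 mm high) stands equally far beyond the other end. Which end is which changes. Origin: centre of its underside, z up.
- jar: amber glass jar with a dark metal lid, 48 mm across, 60 mm high, loose, upright, standing among the guards. Origin: centre of its underside, z up.
There are look-alikes about, which are no part of the job. Leave any pink look-alike of the jar alone. What is shaped like the guard_3 but yellow is not meant.

How it is judged:
At the end, for the whole second after the job is handed in: Each guard flat (0.1 rad) on its own cork pad, within 12 mm of its centre, lengths parallel within 0.26 rad either way; lengths rise from the dispenser (about 115, 205, 295, 385 mm from it, each within 43 mm); released, at rest; dispenser and jar upright ((horizontal distance between guard_1 and pad_a below 0.012 m or horizontal distance between guard_1 and pad_b below 0.012 m or horizontal distance between guard_1 and pad_c below 0.012 m or horizontal distance between guard_1 and pad_d below 0.012 m) and horizontal distance between guard_1 and dispenser between 0.072 and 0.158 m and angle between the x axis of each of guard_1, guard_2, guard_3, guard_4 and the x axis of pad_a, either way round below 0.26 rad and angle between each of guard_1, guard_2, guard_3, guard_4, dispenser, jar's own z axis and vertical below 0.1 rad and z of guard_1 in the frame of pad_a between -0.001 and 0.007 m and linear speed of each of guard_1, guard_2, guard_3, guard_4 below 0.02 m/s and angular speed of each of guard_1, guard_2, guard_3, guard_4 below 0.2 rad/s and (horizontal distance between guard_2 and pad_a below 0.012 m or horizontal distance between guard_2 and pad_b below 0.012 m or horizontal distance between guard_2 and pad_c below 0.012 m or horizontal distance between guard_2 and pad_d below 0.012 m) and horizontal distance between guard_2 and dispenser between 0.162 and 0.248 m and z of guard_2 in the frame of pad_a between -0.001 and 0.007 m and (horizontal distance between guard_3 and pad_a below 0.012 m or horizontal distance between guard_3 and pad_b below 0.012 m or horizontal distance between guard_3 and pad_c below 0.012 m or horizontal distance between guard_3 and pad_d below 0.012 m) and horizontal distance between guard_3 and dispenser between 0.252 and 0.338 m and z of guard_3 in the frame of pad_a between -0.001 and 0.007 m and (horizontal distance between guard_4 and pad_a below 0.012 m or horizontal distance between guard_4 and pad_b below 0.012 m or horizontal distance between guard_4 and pad_c below 0.012 m or horizontal distance between guard_4 and pad_d below 0.012 m) and horizontal distance between guard_4 and dispenser between 0.342 and 0.428 m and z of guard_4 in the frame of pad_a between -0.001 and 0.007 m); the robot touches nothing.
It fails at once if the toothpick dispenser is shifted more than 20 mm or tipped (distance of dispenser from where it was at the start of the episode above 0.02 m or angle between dispenser's own z axis and vertical above 0.3 rad).
It fails at once if the amber jar is shifted more than 20 mm or tipped (distance of jar from where it was at the start of the episode above 0.02 m or angle between jar's own z axis and vertical above 0.3 rad).
It also fails if it takes over 112 s, if anything falls off the work surface, if the arm or the gripper's body presses on something with over 40 N, if the wrist force passes 120 N, or if a joint passes its speed limit or range.

## Working session

There is one attempt and no reset: what is moved stays moved. The work goes in short steps, Python scripts to look and compute and a shell command to move; the robot and the scene stay as the last step left them, time stands still between calls to the robot, and variables do not carry over. Pictures are saved under pics/ and viewed, about 12 in all and at most 16, crops included, and the job is handed in when it is done.

```bash
mkdir -p pics; python3 - <<'E'
from plant import r,snapshot,get_calibration,boxes_of
import cv2,numpy as np
for n in("top","scene"):
    im=snapshot(n);cv2.imwrite(f"pics/{n}0.png",im[:,:,::-1])
    c=get_calibration(n);print(n,c["fx"],c["cx"],c["cy"],np.round(c["T"],3).tolist())
for t in("guard_1","pad_a","dispenser","jar"):
    for b in boxes_of(t,"top"):print(t,np.round(b["bbox"]),round(b["confidence"],2))
s=r.get_state();print(s["clock"],s["tool_pos"],s["eef_rot"],s["opening"])
E
```

```text
top 610.9772222236729 319.7463812803887 241.99752464693105 [[0.02, -0.987, 0.157, 0.35], [-1.0, -0.02, 0.002, 0.008], [0.001, -0.157, -0.988, 1.069], [0.0, 0.0, 0.0, 1.0]]
scene 502.2992151642118 321.7373924763201 243.24548195013108 [[-0.465, 0.504, -0.728, 1.187], [0.885, 0.279, -0.373, 0.349], [0.015, -0.818, -0.576, 0.599], [0.0, 0.0, 0.0, 1.0]]
guard_1 [426. 325. 471. 369.] 0.88
guard_1 [126. 276. 161. 307.] 0.69
guard_1 [225. 259. 253. 284.] 0.62
guard_1 [473. 264. 515. 304.] 0.6
guard_1 [389. 260. 424. 302.] 0.58
guard_1 [314. 277. 341. 306.] 0.5
pad_a [358. 151. 390. 196.] 0.85
pad_a [255. 165. 293. 213.] 0.78
pad_a [405. 141. 443. 192.] 0.74
pad_a [304. 157. 343. 205.] 0.55
dispenser [470. 135. 505. 168.] 0.97
jar [262. 321. 290. 348.] 0.97
jar [313. 279. 341. 307.] 0.59
jar [222. 258. 250. 286.] 0.45
0.3 [0.20589718 0.58991095 0.23845636] [ 0.69736868 -0.11817172  0.11813697 -0.696962  ] 1.0001610563057068
```

View pics/top0.png

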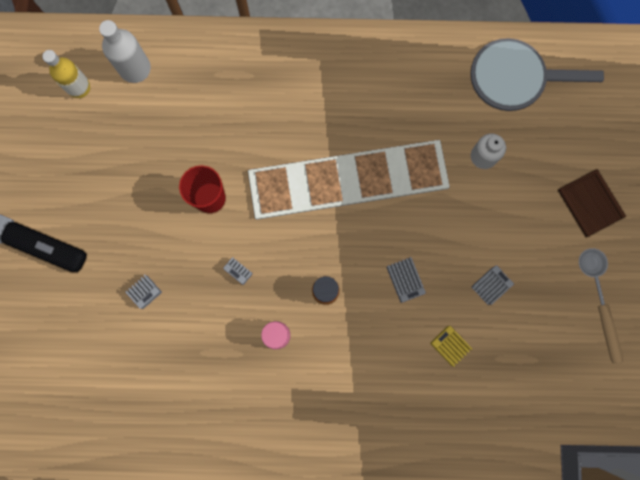

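```bash
python3 -c "
import cv2
a=cv2.imread('pics/top0.png')[240:380,110:530];cv2.imwrite('pics/c1.png',cv2.resize(a,None,fx=1.9,fy=1.9,interpolation=2))"
```

```text
(no output)
```

View pics/c1.png

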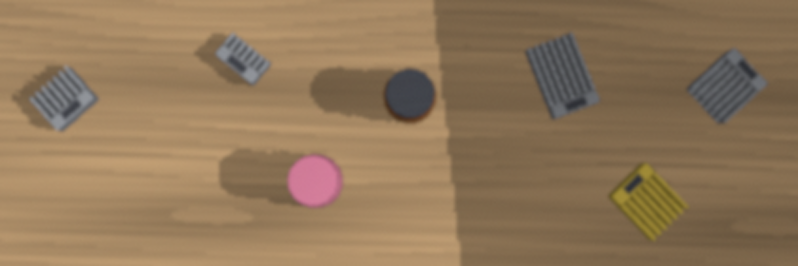

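The top view shows the metal guards at (237,271) shortest, (142,291) second, (492,286) third and (406,280) longest. The yellow one at (452,346) is the decoy. The amber jar, with a dark lid, is at (326,290), and the pink one at (275,335) stays where it is. The dispenser at (489,151) is at the right end of the strip, so the order runs from right to left.

```bash
cat >h.py <<'E'
import numpy as np,cv2
from scipy.spatial.transform import Rotation as R
from plant import r,snapshot,get_calibration,boxes_of
def plane(c,uv,z):
    T=np.array(c["T"]);uv=np.atleast_2d(uv).astype(float)
    d=np.c_[(uv[:,0]-c["cx"])/c["fx"],(uv[:,1]-c["cy"])/c["fy"],np.ones(len(uv))]@T[:3,:3].T
    return (T[:3,3]+d*((z-T[2,3])/d[:,2])[:,None])[:,:2]
def rect(c,mask,z):
    v,u=np.nonzero(mask);p=plane(c,np.c_[u,v],z)
    return cv2.minAreaRect((p*1000).astype(np.float32)),len(p)
def biggest(m):
    n,l,s,_=cv2.connectedComponentsWithStats(m.astype(np.uint8));return l==1+s[1:,4].argmax()
def go(x,y,z,axis=None):
    """needed shift/turn in tool axes; axis = world angle (deg) wanted for the jaw (tool z) direction"""
    s=r.get_state();A=R.from_quat(s["eef_rot"]);p=s["tool_pos"]
    print("now",np.round(p,4),"jaw deg",np.round(np.degrees(np.arctan2(*A.as_matrix()[[1,0],2])),2),"F",np.round(s["contact_force"],1),"op",round(s["opening"],3),"t",round(s["clock"],1),"q7",round(s["q"][6],2))
    print("shift",np.round(A.inv().apply(np.array([x,y,z])-p),4))
    if axis is not None:
        best=None
        for k in(0,180):
            a=np.radians(axis+k);Z=[np.cos(a),np.sin(a),0];Y=[0,0,-1];M=np.array([np.cross(Y,Z),Y,Z]).T
            w=(A.inv()*R.from_matrix(M)).as_rotvec()/np.pi
            print("turn opt",np.round(w,4),"deg",round(np.linalg.norm(w)*180,1))
E
python3 - <<'E'
from h import *
im=snapshot("top");c=get_calibration("top");hsv=cv2.cvtColor(im,cv2.COLOR_RGB2HSV)
sat=hsv[...,1]
def sub(cu,cv_,w):
    m=np.zeros(sat.shape,bool);m[cv_-w:cv_+w,cu-w:cu+w]=1;return m
for n,u,v,h in(("g1",237,271,.020),("g2",142,291,.022),("g3",492,286,.024),("g4",406,280,.026)):
    w=sat[v-26:v+26,u-26:u+26];t=cv2.threshold(w,0,255,cv2.THRESH_OTSU)[0]
    m=biggest((sat<t)&sub(u,v,26));q,k=rect(c,m,h);print(n,np.round(q[0]),np.round(q[1]),round(q[2],1),k,t)
m=(sat<70)&(hsv[...,2]>110);mm=np.zeros_like(m);mm[135:222,244:452]=m[135:222,244:452]
q,k=rect(c,biggest(mm),.011);print("strip",np.round(q[0],1),np.round(q[1]),round(q[2],2))
for b in boxes_of("pad_a","top"):
    x=b["bbox"];print("pad",np.round(plane(c,[(x[0]+x[2])/2,(x[1]+x[3])/2],.014),4),round(b["confidence"],2))
print(plane(c,[(326,290)],.06),plane(c,[(492,144)],.078),plane(c,[(203,178)],.09))
go(.5,0,.2,0)
print(R.from_quat(r.get_state()["eef_rot"]).as_matrix().round(2))
E
```

```text
g1 [464. 152.] [47. 27.] 52.5 417 58.0
g2 [424. 311.] [44. 47.] 43.4 696 59.0
g3 [ 448. -287.] [46. 60.] 41.9 924 58.0
g4 [ 454. -138.] [68. 47.] 21.6 1085 58.0
strip [634.  -37.9] [ 94. 352.] 10.44
pad [[0.6092 0.095 ]] 0.74
pad [[ 0.6422 -0.083 ]] 0.71
pad [[0.6282 0.0118]] 0.6
[[ 0.43073558 -0.00176846]] [[ 0.68102459 -0.27668413]] [[0.6088636  0.20475093]]
now [0.2059 0.59   0.2386] jaw deg 70.76 F [-0.2 -0.2  0.5] op 0.997 t 0.4 q7 -0.22
shift [ 0.4721  0.0387 -0.4602]
turn opt [1.000e-04 3.931e-01 0.000e+00] deg 70.8
turn opt [ 0.000e+00 -6.069e-01 -1.000e-04] deg 109.2
[[ 0.94 -0.    0.33]
 [-0.33 -0.    0.94]
 [-0.   -1.   -0.  ]]
```

Each measured size matches its guard (g1 47x27, g2 47x44, g3 46x60, g4 47x68 mm) and the strip comes out at 94x352. Pad centres from the strip agree with the boxes. I start with guard_2, which is nearest to the arm: jaw at 133.4°.

```bash
python3 -m handwheel '[[[0.298,0.08,-0.190,0,-0.348,0],[0.298,0.08,-0.190,0,-0.348,0],[0.298,0.08,-0.190,0,-0.348,0],[0.298,0.08,-0.190,0,-0.348,0],[0.298,0.08,-0.190,0,-0.348,0],[0.298,0.08,-0.190,0,-0.348,0],[0.298,0.08,-0.190,0,-0.348,0],[0.298,0.08,-0.190,0,-0.348,0],[0.298,0.08,-0.190,0,-0.348,0],[0.298,0.08,-0.190,0,-0.348,0],[0.298,0.08,-0.190,0,-0.348,0],[0.298,0.08,-0.190,0,-0.348,0]]]' 0.6 20; python3 - <<'E'
from h import *
go(.424,.311,.01,133.4)
im=snapshot("wrist");cv2.imwrite("pics/w1.png",im[:,:,::-1])
c=get_calibration("wrist");print(c["fx"],c["cx"],c["cy"],np.round(c["T"],3).tolist())
E
```

```text
clock: 1.4
tool_pos: [0.4244, 0.3137, 0.159]
eef_rot: [-0.656, -0.262, 0.261, 0.658]
contact_force: [0.4, 0.1, -0.1]
opening: 0.798
now [0.4244 0.3137 0.159 ] jaw deg 133.38 F [ 0.4  0.1 -0.1] op 0.798 t 1.4 q7 1.05
shift [-0.0023  0.149  -0.0019]
turn opt [-0.0004 -0.0001  0.0004] deg 0.1
turn opt [-6.000e-04  9.999e-01 -7.000e-04] deg 180.0
371.64829954431775 317.73729792839947 241.23416921807961 [[-0.687, 0.698, 0.199, 0.373], [0.726, 0.661, 0.189, 0.264], [0.001, 0.275, -0.962, 0.306], [0.0, 0.0, 0.0, 1.0]]
```

View pics/w1.png

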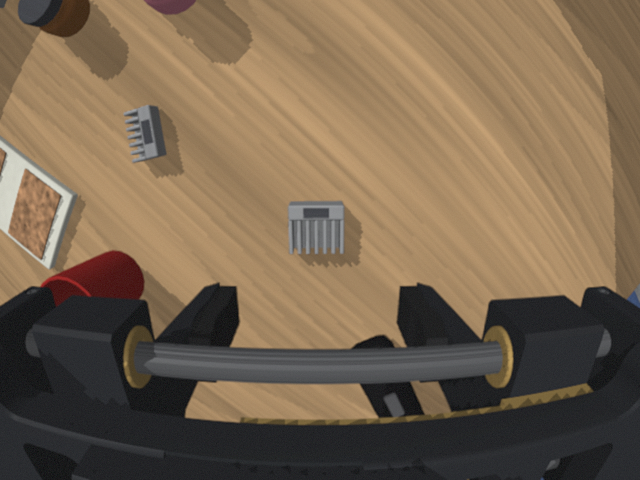

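The wrist view shows the guard square to the jaws, with its back bar at row 203 and tine tips around row 250. I'll refine its position with the fisheye model.

```bash
cat >>h.py <<'E'
def fish(c,uv,z):
    T=np.array(c["T"]);uv=np.atleast_2d(uv).astype(float)
    a=np.c_[(uv[:,0]-c["cx"])/c["fx"],(uv[:,1]-c["cy"])/c["fy"]];t=np.linalg.norm(a,axis=1)
    d=np.c_[a*(np.sin(t)/t)[:,None],np.cos(t)]@T[:3,:3].T
    return (T[:3,3]+d*((z-T[2,3])/d[:,2])[:,None])[:,:2]
def find(x,y,h,half=.055):
    """grey guard near x,y in the wrist picture -> minAreaRect (mm) on its top plane"""
    im=snapshot("wrist");c=get_calibration("wrist");cv2.imwrite("pics/last.png",im[:,:,::-1])
    hsv=cv2.cvtColor(im,cv2.COLOR_RGB2HSV);v,u=np.mgrid[:480,:640]
    with np.errstate(all="ignore"): p=fish(c,np.c_[u.ravel(),v.ravel()],h).reshape(480,640,2)
    near=(np.abs(p-[x,y])<half).all(2)&(v<285)
    s=hsv[...,1];t=cv2.threshold(s[near],0,255,cv2.THRESH_OTSU)[0]
    m=biggest(near&(s<t));q=cv2.minAreaRect((p[m]*1000).astype(np.float32));print("rect",np.round(q[0],1),np.round(q[1],1),round(q[2],1),"thr",t,"n",m.sum());return q
E
python3 - <<'E'
from h import *
q=find(.424,.311,.022)
c=get_calibration("wrist");p=fish(c,[(289.5,203),(343.5,203),(343.5,252),(289.5,252)],.022);print(p.round(4),p.mean(0).round(4))
E
```

```text
rect [425.5 310.8] [42.2 43.8] 43.5 thr 55.0 n 2790
[[0.4247 0.2833]
 [0.3959 0.3137]
 [0.4243 0.3416]
 [0.4541 0.3101]] [0.4248 0.3122]
```

```bash
python3 -m handwheel '[[[-0.002,0.04,-0.002,0,0,0],[-0.002,0.08,-0.002,0,0,0],[-0.002,0.12,-0.002,0,0,0],[-0.002,0.14,-0.002,0,0,0],[-0.002,0.15,-0.002,0,0,0],[-0.002,0.15,-0.002,0,0,0]]]'
python3 -m handwheel '[[[0,0,0,0,0,0],[0,0,0,0,0,0],[0,0,0,0,0,0],[0,0,0,0,0,0],[0,0,0,0,0,0],[0,0,0,0,0,0],[0,0,0,0,0,0],[0,0,0,0,0,0]]]' -1 25
python3 -c "
from h import *
go(.642,-.082,.16,100.4)"
```

```text
clock: 2.0
tool_pos: [0.4229, 0.3108, 0.0073]
eef_rot: [0.657, 0.262, -0.263, -0.656]
contact_force: [0.1, -0.4, -0.4]
opening: 0.799
clock: 2.67
tool_pos: [0.4253, 0.3103, 0.01]
eef_rot: [-0.657, -0.262, 0.261, 0.657]
contact_force: [-0.5, 0.3, 7.4]
opening: 0.498
now [0.4253 0.3103 0.01  ] jaw deg 133.38 F [-0.5  0.3  7.4] op 0.498 t 2.7 q7 0.86
shift [-0.1116 -0.1504 -0.434 ]
turn opt [-0.0003  0.1832  0.0008] deg 33.0
turn opt [ 1.000e-03 -8.168e-01  4.000e-04] deg 147.0
```

```bash
python3 -m handwheel '[[[0,-0.04,0,0,0,0],[0,-0.08,0,0,0,0],[0,-0.12,0,0,0,0],[-0.01,-0.15,-0.04,0,0.03,0],[-0.02,-0.15,-0.08,0,0.06,0],[-0.03,-0.15,-0.12,0,0.09,0],[-0.04,-0.15,-0.16,0,0.12,0],[-0.05,-0.15,-0.2,0,0.15,0],[-0.06,-0.15,-0.24,0,0.183,0],[-0.07,-0.15,-0.28,0,0.183,0],[-0.08,-0.15,-0.31,0,0.183,0],[-0.09,-0.15,-0.35,0,0.183,0]]]'
python3 -c "
from h import *
go(.642,-.082,.16,100.4)"
```

```text
clock: 3.67
tool_pos: [0.5995, -0.0082, 0.1591]
eef_rot: [-0.704, -0.064, 0.065, 0.704]
contact_force: [0.3, 0.7, 0.5]
opening: 0.494
now [ 0.5995 -0.0082  0.1591] jaw deg 100.47 F [0.3 0.7 0.5] op 0.494 t 3.7 q7 1.27
shift [ 0.0284 -0.0009 -0.0802]
turn opt [-0.0001  0.0004 -0.0002] deg 0.1
turn opt [-3.000e-04 -9.996e-01  2.000e-04] deg 179.9
```

```bash
python3 -m handwheel '[[[0.014,0,-0.04,0,0,0],[0.028,0,-0.08,0,0,0],[0.028,0,-0.08,0,0,0],[0.028,0,-0.08,0,0,0]]]'
python3 - <<'E'
from h import *
im=snapshot("wrist");cv2.imwrite("pics/w2.png",im[:,:,::-1])
go(.642,-.082,.0235,100.4)
E
```

```text
clock: 4.0
tool_pos: [0.642, -0.0845, 0.1583]
eef_rot: [0.705, 0.062, -0.062, -0.704]
contact_force: [0.5, 0.3, 0.5]
opening: 0.496
now [ 0.6414 -0.081   0.1586] jaw deg 100.32 F [-0.7  0.1  0.1] op 0.495 t 4.0 q7 1.42
shift [ 0.0005  0.1351 -0.0012]
turn opt [-0.0002 -0.0005 -0.0001] deg 0.1
turn opt [ 2.000e-04  9.995e-01 -3.000e-04] deg 179.9
```

View pics/w2.png

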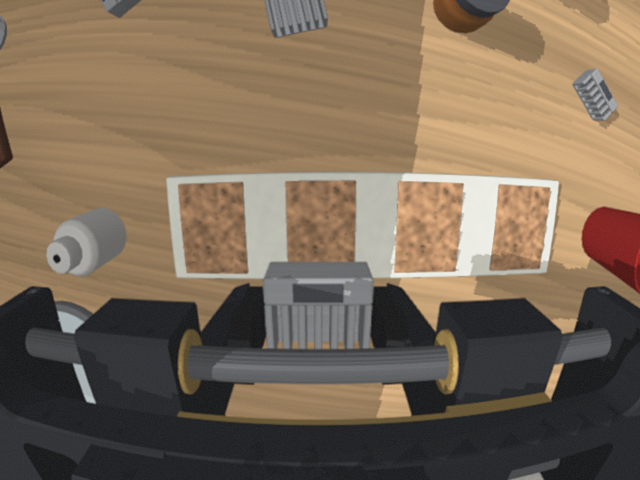

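The wrist view shows guard_2 held square, with pad corners clearly visible at rows 181–273. The dispenser is on the left and the cup on the right.

```bash
python3 - <<'E'
from h import *
c=get_calibration("wrist")
P=[]
for q in([(179,183),(244,183),(248,273),(184,274)],[(398,179),(463,181),(460,273),(394,273)],[(497,185),(549,187),(545,271),(490,272)]):
    p=fish(c,q,.014);P.append(p.mean(0));print(p.mean(0).round(4),np.linalg.norm(p-np.roll(p,1,0),axis=1).round(3))
d=P[2]-P[0];print(np.degrees(np.arctan2(d[1],d[0])).round(2),np.linalg.norm(d))
E
```

```text
[ 0.66  -0.168] [0.08  0.056 0.076 0.058]
[0.6262 0.0096] [0.08  0.056 0.081 0.061]
[0.6111 0.0986] [0.079 0.056 0.081 0.063]
100.38 0.2711036205421489
```

```bash
python3 -m handwheel '[[[0.001,0.04,0.001,0,0,0],[0.001,0.08,0.001,0,0,0],[0.001,0.11,0.001,0,0,0],[0.001,0.125,0.001,0,0,0],[0.001,0.131,0.001,0,0,0],[0.001,0.135,0.001,0,0,0],[0.001,0.135,0.001,0,0,0]]]'
python3 -m handwheel '[[[0,0,0,0,0,0],[0,0,0,0,0,0],[0,0,0,0,0,0],[0,0,0,0,0,0],[0,0,0,0,0,0]]]' 0.6
python3 -m handwheel '[[[0,-0.04,0,0,0,0],[0,-0.08,0,0,0,0],[0,-0.12,0,0,0,0],[0,-0.135,0,0,0,0]]]'
python3 -c "
from h import *
go(.448,-.287,.16,41.9)
go(.464,.152,.16,52.5)"
```

```text
clock: 4.63
tool_pos: [0.6431, -0.0775, 0.0251]
eef_rot: [-0.704, -0.065, 0.064, 0.704]
contact_force: [-0.5, 0.5, -1.3]
opening: 0.496
clock: 5.05
tool_pos: [0.6429, -0.079, 0.0242]
eef_rot: [0.704, 0.065, -0.064, -0.704]
contact_force: [-0.9, -0.2, 0.2]
opening: 0.799
clock: 5.38
tool_pos: [0.6455, -0.0784, 0.1645]
eef_rot: [0.704, 0.067, -0.061, -0.704]
contact_force: [0.7, -0.2, -0.6]
opening: 0.802
now [ 0.6455 -0.0784  0.1645] jaw deg 100.44 F [ 0.7 -0.2 -0.6] op 0.802 t 5.4 q7 1.41
shift [-0.2321  0.0027 -0.1693]
turn opt [-0.0011  0.3252  0.0026] deg 58.5
turn opt [ 0.0031 -0.6748  0.0012] deg 121.5
now [ 0.6455 -0.0784  0.1645] jaw deg 100.44 F [ 0.7 -0.2 -0.6] op 0.802 t 5.4 q7 1.41
shift [-0.1368  0.0031  0.2595]
turn opt [-0.0008  0.2664  0.0027] deg 47.9
turn opt [ 0.0033 -0.7336  0.001 ] deg 132.1
```

```bash
python3 -m handwheel '[[[-0.232,0,-0.17,0,0.325,0],[-0.232,0,-0.17,0,0.325,0],[-0.232,0,-0.17,0,0.325,0],[-0.232,0,-0.17,0,0.325,0],[-0.232,0,-0.17,0,0.325,0],[-0.232,0,-0.17,0,0.325,0],[-0.232,0,-0.17,0,0.325,0],[-0.232,0,-0.17,0,0.325,0],[-0.232,0,-0.17,0,0.325,0],[-0.232,0,-0.17,0,0.325,0],[-0.232,0,-0.17,0,0.325,0]]]'
python3 -c "
from h import *
find(.448,-.287,.024)
go(.448,-.287,.012,41.9)"
```

```text
clock: 6.3
tool_pos: [0.4467, -0.2868, 0.1589]
eef_rot: [-0.646, 0.286, -0.286, 0.647]
contact_force: [0.2, -0.2, -0.6]
opening: 0.795
rect [ 448.9 -289.4] [43.9 57.2] 43.3 thr 53.0 n 3922
now [ 0.4467 -0.2866  0.1588] jaw deg 42.27 F [-0.3  0.4  0.6] op 0.8 t 6.3 q7 0.97
shift [0.0011 0.1468 0.0005]
turn opt [-0.0005  0.0021  0.0001] deg 0.4
turn opt [ 1.000e-04 -9.979e-01  8.000e-04] deg 179.6
```

```bash
python3 -m handwheel '[[[0.002,0.04,0,0,0,0],[0.002,0.08,0,0,0,0],[0.002,0.12,0,0,0,0],[0.002,0.14,0,0,0,0],[0.002,0.149,0,0,0,0],[0.002,0.149,0,0,0,0]]]'
python3 -m handwheel '[[[0,0,0,0,0,0],[0,0,0,0,0,0],[0,0,0,0,0,0],[0,0,0,0,0,0],[0,0,0,0,0,0],[0,0,0,0,0,0],[0,0,0,0,0,0]]]' -1 25
python3 -m handwheel '[[[0,-0.04,0,0,0,0],[0,-0.08,0,0,0,0],[0,-0.12,0,0,0,0],[0,-0.149,0,0,0,0],[0,-0.149,0,0,0,0]]]'
python3 -c "
from h import *
go(.626,.008,.16,100.4)"
```

```text
clock: 6.85
tool_pos: [0.4466, -0.2878, 0.0078]
eef_rot: [-0.646, 0.288, -0.286, 0.647]
contact_force: [0.2, -0.8, 0.7]
opening: 0.799
clock: 7.43
tool_pos: [0.4477, -0.29, 0.011]
eef_rot: [-0.646, 0.287, -0.289, 0.646]
contact_force: [0.1, 0.1, 7.9]
opening: 0.497
clock: 7.85
tool_pos: [0.4495, -0.2914, 0.1645]
eef_rot: [0.646, -0.284, 0.292, -0.645]
contact_force: [0.6, -0.7, 0.1]
opening: 0.498
now [ 0.4495 -0.2914  0.1645] jaw deg 41.92 F [ 0.6 -0.7  0.1] op 0.498 t 7.8 q7 0.96
shift [-0.1049  0.0046  0.3314]
turn opt [ 0.0006 -0.3249  0.0035] deg 58.5
turn opt [-0.0041  0.6751  0.0007] deg 121.5
```

```bash
python3 -m handwheel '[[[-0.101,0,0.33,0,-0.324,0],[-0.101,0,0.33,0,-0.324,0],[-0.101,0,0.33,0,-0.324,0],[-0.101,0,0.33,0,-0.324,0],[-0.101,0,0.33,0,-0.324,0],[-0.101,0,0.33,0,-0.324,0],[-0.101,0,0.33,0,-0.324,0],[-0.101,0,0.33,0,-0.324,0],[-0.101,0,0.33,0,-0.324,0],[-0.101,0,0.33,0,-0.324,0],[-0.101,0,0.33,0,-0.324,0],[-0.101,0,0.33,0,-0.324,0]]]'
python3 - <<'E'
from h import *
im=snapshot("wrist");cv2.imwrite("pics/w3.png",im[:,:,::-1])
go(.626,.008,.025,100.4)
go(.626,.008,.025,100.4)
E
```

```text
clock: 8.85
tool_pos: [0.6233, 0.0035, 0.158]
eef_rot: [0.705, 0.062, -0.063, -0.704]
contact_force: [0.0, -0.2, 0.1]
opening: 0.496
now [0.6233 0.0032 0.1582] jaw deg 100.08 F [-0.4 -0.5 -0.3] op 0.494 t 8.9 q7 1.26
shift [0.0038 0.1332 0.0046]
turn opt [ 0.0007 -0.0018 -0.0007] deg 0.4
turn opt [0.0012 0.9982 0.001 ] deg 179.7
now [0.6233 0.0032 0.1582] jaw deg 100.08 F [-0.4 -0.5 -0.3] op 0.494 t 8.9 q7 1.26
shift [0.0038 0.1332 0.0046]
turn opt [ 0.0007 -0.0018 -0.0007] deg 0.4
turn opt [0.0012 0.9982 0.001 ] deg 179.7
```

View pics/w3.png

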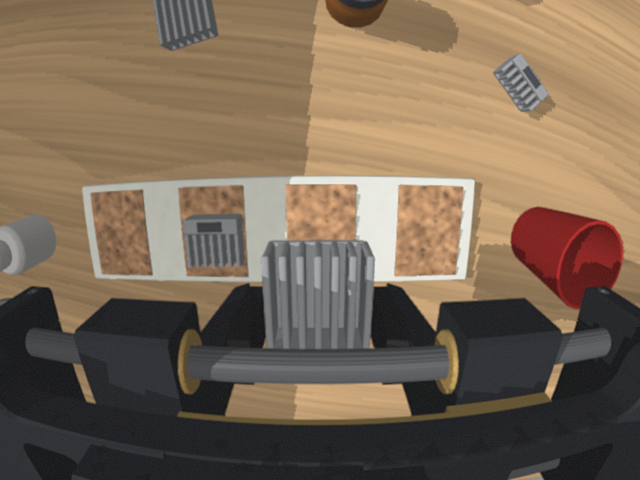

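```bash
python3 - <<'E'
from h import *
c=get_calibration("wrist")
for n,q,z in(("pad2",[(179,187),(243,185),(248,275),(186,277)],.014),("g2",[(184,217),(243,215),(245,268),(191,270)],.036),("pad3",[(286,184),(356,184),(357,277),(287,277)],.014),("pad4",[(397,184),(463,186),(459,275),(394,276)],.014)):
    p=fish(c,q,z);print(n,p.mean(0).round(4),np.linalg.norm(p-np.roll(p,1,0),axis=1).round(3))
R0=R.from_quat(r.get_state()["eef_rot"]).as_matrix();e=fish(c,[(265,243),(371,241)],.172)
print("near end along tool x,z",((e.mean(0)-r.get_state()["tool_pos"][:2])@R0[:2][:,[0,2]]).round(4),np.linalg.norm(e[0]-e[1]))
E
```

```text
pad2 [ 0.6437 -0.0839] [0.079 0.055 0.076 0.057]
g2 [ 0.6452 -0.0757] [0.044 0.047 0.042 0.045]
pad3 [0.6278 0.005 ] [0.078 0.055 0.078 0.059]
pad4 [0.6115 0.0935] [0.078 0.057 0.078 0.059]
near end along tool x,z [-0.0318 -0.0014] 0.03967493792721584
```

```bash
python3 -m handwheel '[[[0.004,0.04,0.003,0,0,0],[0.004,0.08,0.003,0,0,0],[0.004,0.11,0.003,0,0,0],[0.004,0.125,0.003,0,0,0],[0.004,0.130,0.003,0,0,0],[0.004,0.134,0.003,0,0,0],[0.004,0.134,0.003,0,0,0]]]'
python3 -m handwheel '[[[0,0,0,0,0,0],[0,0,0,0,0,0],[0,0,0,0,0,0],[0,0,0,0,0,0],[0,0,0,0,0,0]]]' 0.6
python3 -m handwheel '[[[0,-0.04,0,0,0,0],[0,-0.08,0,0,0,0],[0,-0.12,0,0,0,0],[0,-0.134,0,0,0,0],[0,-0.134,0,0,0,0],[0,-0.134,0,0,0,0]]]'
python3 -c "
from h import *
go(.454,-.138,.16,111.6)
go(.464,.152,.16,52.5)"
```

```text
clock: 9.48
tool_pos: [0.6272, 0.0079, 0.0257]
eef_rot: [0.705, 0.062, -0.063, -0.704]
contact_force: [0.0, -0.7, -0.6]
opening: 0.494
clock: 9.9
tool_pos: [0.6282, 0.0097, 0.0251]
eef_rot: [-0.704, -0.064, 0.063, 0.704]
contact_force: [0.5, -0.5, 1.0]
opening: 0.8
clock: 10.4
tool_pos: [0.6283, 0.0097, 0.1595]
eef_rot: [0.704, 0.064, -0.063, -0.704]
contact_force: [-0.2, 0.1, -0.6]
opening: 0.799
now [0.6283 0.0097 0.1595] jaw deg 100.27 F [-0.2  0.1 -0.6] op 0.799 t 10.4 q7 1.25
shift [-0.1978 -0.0008 -0.1143]
turn opt [ 0.0002 -0.0629  0.0005] deg 11.3
turn opt [-8.000e-04  9.371e-01  2.000e-04] deg 168.7
now [0.6283 0.0097 0.1595] jaw deg 100.27 F [-0.2  0.1 -0.6] op 0.799 t 10.4 q7 1.25
shift [-0.1363 -0.0008  0.1693]
turn opt [-1.000e-04  2.654e-01  6.000e-04] deg 47.8
turn opt [ 7.000e-04 -7.346e-01  2.000e-04] deg 132.2
```

```bash
python3 -m handwheel '[[[-0.198,0,-0.114,0,-0.063,0],[-0.198,0,-0.114,0,-0.063,0],[-0.198,0,-0.114,0,-0.063,0],[-0.198,0,-0.114,0,-0.063,0],[-0.198,0,-0.114,0,-0.063,0],[-0.198,0,-0.114,0,-0.063,0],[-0.198,0,-0.114,0,-0.063,0],[-0.198,0,-0.114,0,-0.063,0],[-0.198,0,-0.114,0,-0.063,0],[-0.198,0,-0.114,0,-0.063,0]]]'
python3 -c "
from h import *
find(.454,-.138,.026)
go(.454,-.138,.018,111.6)"
```

```text
clock: 11.23
tool_pos: [0.4546, -0.1363, 0.1583]
eef_rot: [-0.694, -0.134, 0.133, 0.695]
contact_force: [-1.3, 1.2, 0.4]
opening: 0.796
rect [ 454.9 -141.4] [69.6 43.8] 21.7 thr 53.0 n 4726
now [ 0.4546 -0.1363  0.1584] jaw deg 111.74 F [0.6 0.1 0.3] op 0.802 t 11.3 q7 1.51
shift [-0.0014  0.1404 -0.0014]
turn opt [-0.0003  0.0008  0.0004] deg 0.2
turn opt [ 6.000e-04 -9.992e-01  4.000e-04] deg 179.9
```

```bash
python3 -m handwheel '[[[-0.001,0.04,-0.003,0,0,0],[-0.001,0.08,-0.003,0,0,0],[-0.001,0.12,-0.003,0,0,0],[-0.001,0.135,-0.003,0,0,0],[-0.001,0.14,-0.003,0,0,0],[-0.001,0.14,-0.003,0,0,0]]]'
python3 -m handwheel '[[[0,0,0,0,0,0],[0,0,0,0,0,0],[0,0,0,0,0,0],[0,0,0,0,0,0],[0,0,0,0,0,0],[0,0,0,0,0,0],[0,0,0,0,0,0]]]' -1 30
python3 -m handwheel '[[[0,-0.04,0,0,0,0],[0,-0.08,0,0,0,0],[0,-0.12,0,0,0,0],[0,-0.14,0,0,0,0],[0,-0.14,0,0,0,0],[0,-0.14,0,0,0,0],[0,-0.14,0,0,0,0]]]'
python3 -c "
from h import *
go(.6104,.0955,.16,100.4)"
```

```text
clock: 11.78
tool_pos: [0.4537, -0.1396, 0.0174]
eef_rot: [-0.694, -0.133, 0.134, 0.695]
contact_force: [-0.2, 0.8, 0.9]
opening: 0.8
clock: 12.37
tool_pos: [0.4542, -0.1411, 0.0197]
eef_rot: [0.695, 0.133, -0.132, -0.694]
contact_force: [-1.0, 0.7, 7.1]
opening: 0.492
clock: 12.95
tool_pos: [0.4527, -0.1413, 0.158]
eef_rot: [-0.695, -0.132, 0.133, 0.695]
contact_force: [-0.5, -0.0, -1.0]
opening: 0.493
now [ 0.4527 -0.1413  0.158 ] jaw deg 111.59 F [-0.5 -0.  -1. ] op 0.493 t 12.9 q7 1.49
shift [ 0.2337 -0.0023  0.1622]
turn opt [-0.0001  0.0622 -0.0005] deg 11.2
turn opt [-7.000e-04 -9.378e-01  1.000e-04] deg 168.8
```

```bash
python3 -m handwheel '[[[0.234,0,0.162,0,0.062,0],[0.234,0,0.162,0,0.062,0],[0.234,0,0.162,0,0.062,0],[0.234,0,0.162,0,0.062,0],[0.234,0,0.162,0,0.062,0],[0.234,0,0.162,0,0.062,0],[0.234,0,0.162,0,0.062,0],[0.234,0,0.162,0,0.062,0],[0.234,0,0.162,0,0.062,0],[0.234,0,0.162,0,0.062,0],[0.234,0,0.162,0,0.062,0]]]'
python3 - <<'E'
from h import *
im=snapshot("wrist");cv2.imwrite("pics/w4.png",im[:,:,::-1])
go(.6104,.0955,.033,100.4)
E
```

```text
clock: 13.87
tool_pos: [0.6101, 0.0936, 0.1572]
eef_rot: [0.705, 0.063, -0.065, -0.703]
contact_force: [-0.6, 0.2, -1.3]
opening: 0.493
now [0.6104 0.0936 0.1577] jaw deg 100.35 F [-0.1 -0.5 -0.7] op 0.492 t 13.9 q7 1.09
shift [0.0007 0.1247 0.0021]
turn opt [ 0.0006 -0.0003 -0.0009] deg 0.2
turn opt [1.300e-03 9.997e-01 9.000e-04] deg 180.0
```

View pics/w4.png

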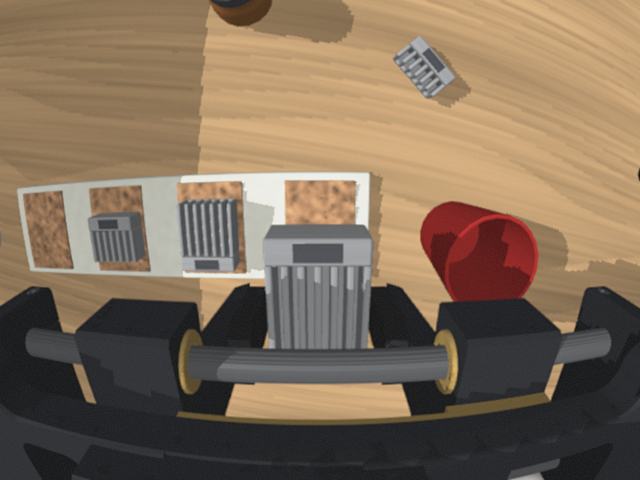

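```bash
python3 -m handwheel '[[[0.001,0.04,0.002,0,0,0],[0.001,0.08,0.002,0,0,0],[0.001,0.1,0.002,0,0,0],[0.001,0.115,0.002,0,0,0],[0.001,0.121,0.002,0,0,0],[0.001,0.125,0.002,0,0,0],[0.001,0.125,0.002,0,0,0],[0.001,0.125,0.002,0,0,0]]]'
python3 -m handwheel '[[[0,0,0,0,0,0],[0,0,0,0,0,0],[0,0,0,0,0,0],[0,0,0,0,0,0],[0,0,0,0,0,0]]]' 0.4
python3 -m handwheel '[[[0,-0.04,0,0,0,0],[0,-0.08,0,0,0,0],[0,-0.12,0,0,0,0],[0,-0.125,0,0,0,0],[0,-0.125,0,0,0,0],[0,-0.125,0,0,0,0]]]'
python3 -c "
from h import *
go(.464,.152,.16,52.5)"
```

```text
clock: 14.58
tool_pos: [0.6127, 0.0975, 0.0348]
eef_rot: [-0.704, -0.065, 0.064, 0.704]
contact_force: [-0.2, 0.3, -0.8]
opening: 0.496
clock: 15.0
tool_pos: [0.6122, 0.0981, 0.0339]
eef_rot: [-0.704, -0.065, 0.064, 0.704]
contact_force: [0.5, 0.2, 0.2]
opening: 0.698
clock: 15.5
tool_pos: [0.6118, 0.0977, 0.1584]
eef_rot: [0.704, 0.064, -0.065, -0.704]
contact_force: [-0.2, 0.1, 0.2]
opening: 0.697
now [0.6118 0.0977 0.1584] jaw deg 100.45 F [-0.2  0.1  0.2] op 0.697 t 15.5 q7 1.09
shift [-0.1355 -0.0016  0.0802]
turn opt [ 2.000e-04  2.664e-01 -0.000e+00] deg 48.0
turn opt [-0.000e+00 -7.336e-01 -2.000e-04] deg 132.0
```

```bash
python3 -m handwheel '[[[-0.136,0,0.08,0,0.266,0],[-0.136,0,0.08,0,0.266,0],[-0.136,0,0.08,0,0.266,0],[-0.136,0,0.08,0,0.266,0],[-0.136,0,0.08,0,0.266,0],[-0.136,0,0.08,0,0.266,0],[-0.136,0,0.08,0,0.266,0],[-0.136,0,0.08,0,0.266,0],[-0.136,0,0.08,0,0.266,0]]]' 0.6
python3 -c "
from h import *
find(.464,.152,.020,.045)
go(.464,.152,.011,52.5)"
```

```text
clock: 16.25
tool_pos: [0.4629, 0.1515, 0.1574]
eef_rot: [0.671, -0.227, 0.225, -0.669]
contact_force: [-0.1, -0.4, 0.9]
opening: 0.801
rect [465.4 152. ] [43.8 28.5] 52.7 thr 55.0 n 1832
now [0.4631 0.1516 0.1576] jaw deg 52.73 F [ 0.  -0.4 -0.4] op 0.802 t 16.3 q7 0.24
shift [0.0007 0.1466 0.0012]
turn opt [ 0.0007  0.0013 -0.0003] deg 0.3
turn opt [-5.000e-04 -9.987e-01 -1.200e-03] deg 179.8
```

```bash
python3 -m handwheel '[[[0.001,0.04,0.001,0,0,0],[0.001,0.08,0.001,0,0,0],[0.001,0.12,0.001,0,0,0],[0.001,0.14,0.001,0,0,0],[0.001,0.147,0.001,0,0,0],[0.001,0.147,0.001,0,0,0]]]'
python3 -m handwheel '[[[0,0,0,0,0,0],[0,0,0,0,0,0],[0,0,0,0,0,0],[0,0,0,0,0,0],[0,0,0,0,0,0],[0,0,0,0,0,0],[0,0,0,0,0,0]]]' -1 25
python3 -m handwheel '[[[0,-0.04,0,0,0,0],[0,-0.08,0,0,0,0],[0,-0.12,0,0,0,0],[0,-0.147,0,0,0,0],[0,-0.147,0,0,0,0],[0,-0.147,0,0,0,0],[0,-0.147,0,0,0,0]]]'
python3 -c "
from h import *
go(.659,-.1675,.16,100.4)"
```

```text
clock: 16.8
tool_pos: [0.4639, 0.1518, 0.0099]
eef_rot: [0.671, -0.228, 0.225, -0.669]
contact_force: [0.2, 0.4, -0.2]
opening: 0.804
clock: 17.38
tool_pos: [0.466, 0.1525, 0.0129]
eef_rot: [-0.669, 0.226, -0.227, 0.67]
contact_force: [0.0, 0.1, 7.5]
opening: 0.494
clock: 17.97
tool_pos: [0.4647, 0.1519, 0.1584]
eef_rot: [0.67, -0.227, 0.227, -0.67]
contact_force: [-0.4, -0.3, -0.5]
opening: 0.493
now [0.4647 0.1519 0.1584] jaw deg 52.57 F [-0.4 -0.3 -0.5] op 0.493 t 18.0 q7 0.22
shift [ 0.3484 -0.0016 -0.1355]
turn opt [ 2.000e-04 -2.657e-01 -2.000e-04] deg 47.8
turn opt [2.000e-04 7.343e-01 2.000e-04] deg 132.2
```

```bash
python3 -m handwheel '[[[0.348,0,-0.135,0,-0.266,0],[0.348,0,-0.135,0,-0.266,0],[0.348,0,-0.135,0,-0.266,0],[0.348,0,-0.135,0,-0.266,0],[0.348,0,-0.135,0,-0.266,0],[0.348,0,-0.135,0,-0.266,0],[0.348,0,-0.135,0,-0.266,0],[0.348,0,-0.135,0,-0.266,0],[0.348,0,-0.135,0,-0.266,0],[0.348,0,-0.135,0,-0.266,0],[0.348,0,-0.135,0,-0.266,0],[0.348,0,-0.135,0,-0.266,0]]]'
python3 -m handwheel '[[[0,0,0,0,0,0],[0,0,0,0,0,0],[0,0,0,0,0,0]]]'
python3 - <<'E'
from h import *
im=snapshot("wrist");cv2.imwrite("pics/w5.png",im[:,:,::-1])
go(.659,-.1675,.026,100.4)
E
```

```text
clock: 18.97
tool_pos: [0.6582, -0.1651, 0.1563]
eef_rot: [-0.703, -0.064, 0.066, 0.705]
contact_force: [-0.6, 0.0, -0.6]
opening: 0.497
clock: 19.22
tool_pos: [0.6592, -0.1647, 0.1587]
eef_rot: [-0.704, -0.065, 0.066, 0.704]
contact_force: [-0.0, 0.5, -0.7]
opening: 0.491
now [ 0.6593 -0.1651  0.1588] jaw deg 100.58 F [-0.5  0.8 -0.5] op 0.496 t 19.3 q7 1.5
shift [-0.0007  0.1328 -0.0023]
turn opt [-0.0001  0.001  -0.0001] deg 0.2
turn opt [-1.00e-04 -9.99e-01  1.00e-04] deg 179.8
```

View pics/w5.png

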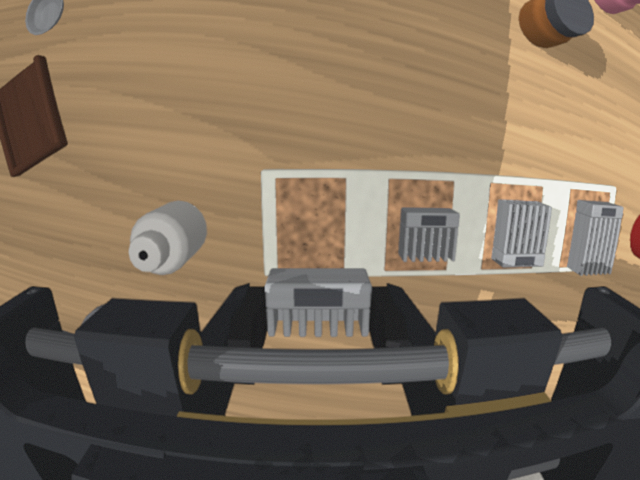

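```bash
python3 -m handwheel '[[[0,0.04,-0.004,0,0,0],[0,0.08,-0.004,0,0,0],[0,0.11,-0.004,0,0,0],[0,0.123,-0.004,0,0,0],[0,0.129,-0.004,0,0,0],[0,0.132,-0.004,0,0,0],[0,0.132,-0.004,0,0,0],[0,0.132,-0.004,0,0,0]]]'
python3 -m handwheel '[[[0,0,0,0,0,0],[0,0,0,0,0,0],[0,0,0,0,0,0],[0,0,0,0,0,0],[0,0,0,0,0,0]]]' 0.4
python3 -m handwheel '[[[0,-0.04,0,0,0,0],[0,-0.08,0,0,0,0],[0,-0.12,0,0,0,0],[-0.04,-0.132,0,0,0,0],[-0.08,-0.132,0,0,0,0],[-0.12,-0.132,0,0,0,0],[-0.16,-0.132,0,0,0,0],[-0.2,-0.132,0,0,0,0],[-0.2,-0.132,0,0,0,0]]]'
python3 - <<'E'
from h import *
im=snapshot("top");cv2.imwrite("pics/t2.png",im[:,:,::-1])
cv2.imwrite("pics/t2c.png",cv2.resize(im[125:225,150:520],None,fx=2.1,fy=2.1,interpolation=2)[:,:,::-1])
im=snapshot("wrist");cv2.imwrite("pics/w6.png",im[:,:,::-1])
E
```

```text
clock: 19.93
tool_pos: [0.6621, -0.1703, 0.0288]
eef_rot: [0.704, 0.066, -0.063, -0.704]
contact_force: [0.4, -0.8, 0.3]
opening: 0.491
clock: 20.35
tool_pos: [0.6605, -0.1704, 0.0269]
eef_rot: [0.704, 0.065, -0.064, -0.704]
contact_force: [0.3, 0.2, -0.3]
opening: 0.697
clock: 21.1
tool_pos: [0.452, -0.209, 0.1578]
eef_rot: [0.705, 0.058, -0.068, -0.704]
contact_force: [-0.3, -0.6, -0.0]
opening: 0.703
```

View pics/t2.png

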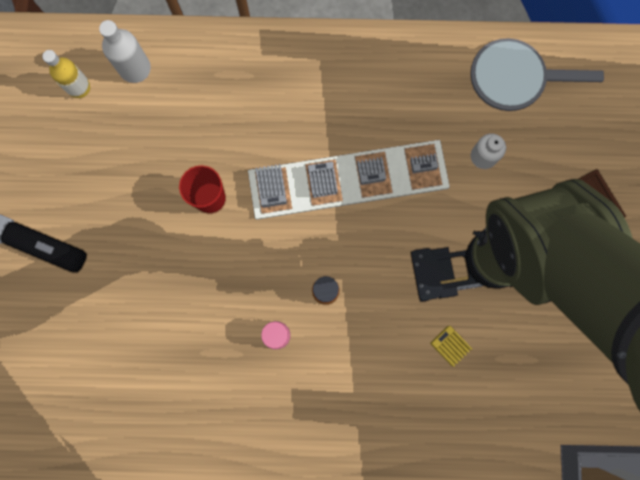

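View pics/w6.png

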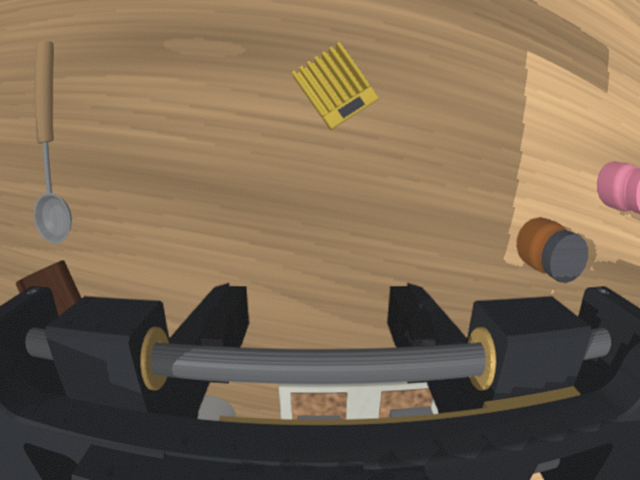

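The top view shows all four guards on the pads in order, with the dispenser and jar unmoved. Next I'll check how well each is centred in a crop.

View pics/t2c.png

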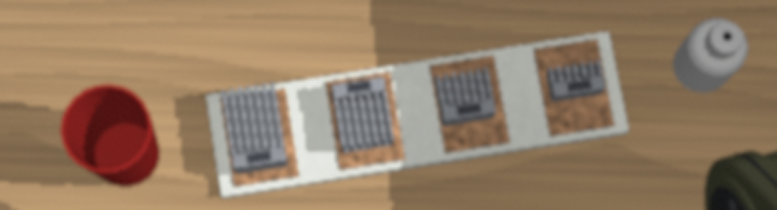

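```bash
python3 - <<'E'
from h import *
im=cv2.imread("pics/t2.png")[:,:,::-1].copy();c=get_calibration("top");hsv=cv2.cvtColor(im,cv2.COLOR_RGB2HSV)
v,u=np.mgrid[:480,:640];S=np.array([634,-37.9])/1e3;a=np.radians(10.44);X=np.array([np.cos(a),np.sin(a)]);Y=np.array([-X[1],X[0]])
for n,k,h in(("g4",135,.040),("g3",45,.038),("g2",-45,.036),("g1",-135,.034)):
    p=plane(c,np.c_[u.ravel(),v.ravel()],h).reshape(480,640,2)-(S+Y*k/1e3)
    l=np.stack([p@X,p@Y],2)*1000
    near=(np.abs(l[...,0])<44)&(np.abs(l[...,1])<34)
    V=hsv[...,2];m=biggest(near&(hsv[...,1]<60)&(V<165))
    q=cv2.minAreaRect(l[m].astype(np.float32));print(n,"offset in strip frame mm",np.round(q[0],1),np.round(q[1]),round(q[2],1))
E
```

```text
g4 offset in strip frame mm [2.  5.6] [72. 54.] 1.4
g3 offset in strip frame mm [0.1 1.7] [46. 60.] 89.9
g2 offset in strip frame mm [-2.6 -0.1] [82. 66.] 0.0
g1 offset in strip frame mm [-2.3  0.1] [68. 83.] 89.9
```

```bash
python3 - <<'E'
from h import *
c=get_calibration("top");a=np.radians(10.44);X=np.array([np.cos(a),np.sin(a)]);Y=np.array([-X[1],X[0]])
f=lambda q,z:plane(c,np.array(q)/2.1+[150,125],z)
for n,g,p,h,k in(("g1",[(546,69),(600,60),(606,91),(552,100)],[(535,49),(600,38),(613,125),(549,136)],.034,-135),("g2",[(436,77),(489,68),(496,113),(444,122)],[(431,66),(495,55),(510,142),(446,152)],.036,-45),
  ("g3",[(331,85),(385,76),(395,148),(342,155)],[(328,84),(389,73),(404,160),(343,169)],.038,45),("g4",[(221,96),(274,88),(288,162),(235,171)],[(221,98),(284,88),(298,175),(236,186)],.040,135)):
    G=f(g,h);P=f(p,.014);d=G.mean(0)-P.mean(0);s=G.mean(0)-np.array([.634,-.0379])-Y*k/1e3
    print(n,"vs pad mm",(np.array([d@X,d@Y])*1e3).round(1),"vs strip",(np.array([s@X,s@Y])*1e3).round(1),"pad size",np.linalg.norm(P-np.roll(P,1,0),axis=1).round(3),"g",np.linalg.norm(G-np.roll(G,1,0),axis=1).round(3))
E
```

```text
g1 vs pad mm [0.4 1.9] vs strip [0.2 0.7] pad size [0.077 0.057 0.077 0.055] g [0.027 0.046 0.027 0.046]
g2 vs pad mm [2.2 5.2] vs strip [1.7 3.6] pad size [0.076 0.056 0.077 0.055] g [0.039 0.045 0.039 0.044]
g3 vs pad mm [-1.2  2.7] vs strip [-2.7  1. ] pad size [0.075 0.053 0.077 0.052] g [0.06  0.046 0.062 0.044]
g4 vs pad mm [0.2 2.4] vs strip [0.1 1.3] pad size [0.077 0.054 0.076 0.053] g [0.065 0.044 0.064 0.044]
```

Every guard is well inside the 12 mm limit, the worst being guard_2 at about 5.6 mm. The gripper is clear, so I'm handing in.

```bash
python3 -c "
from plant import job
print(job.finish_job())"
```

```text
the job is handed in; nothing more can be done
None
```

All four clipper guards are lying on the cork pads, shortest next to the toothpick dispenser and longest by the red cup. The job was handed in at about 21 s on the robot clock. `finish_job` gave no verdict, so the checks below are my own.

- **Centring:** in the last top picture the guards sat about 2.0 mm (guard_1), 5.6 mm (guard_2), 3.0 mm (guard_3) and 2.4 mm (guard_4) from their pad centres. The limit is 12 mm.
- **Alignment:** every guard was put down along the pad's length to within about 1°, by the tool angle, and looked square in the picture.
- **Other objects:** the dispenser, jar, cup and both look-alikes were in the same place as at the start. The gripper was open and clear of everything.

Two checks disagreed:

- **Guard_2:** one wrist view put it about 8 mm off its pad centre, against 4–6 mm from the top camera. Both are inside the limit, so I left it.
- **Automatic final measurement:** it was unusable for guard_1 and guard_2, because it mistook the shaded strip for the guard, and it was loose for guard_4. The centring figures above come from corners I picked by hand.

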